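# Hold the bag clip open over the carton's edge

### The job

Squeeze the large bag clip open, take it off the rim of the white bin, and bring it jaws down over the card edge of the packed carton, at the middle of the long side nearest the robot, so that I can slip the delivery note in. Finish while still holding it there, squeezed wide open, with the card edge between the gaping jaws (the lips one to three centimetres below the edge) and neither clip nor gripper touching the carton. Do not push hard on the carton, and leave the small clip, the loose tub and the stack of lids where they are.

Things in the scene. Friction and masses are not known exactly. Their poses are not given: they have to be found in the camera images.
- clip: Large blue plastic bag clip with steel coil spring: two leaves hinged like a clothes peg, 80 mm wide, 60 g. Parked jaws down on the bin's near rim, its coil (radius 5 mm) resting on the rim. Origin: middle of the pivot. y along the pivot (and rim), x across the rim, z up to the tails. The body is the -x leaf; squeezed, it tilts half the joint value about y, the other leaf the other way.
- clip_jaw (a joint): Opening angle of the large clip's leaves (rad): 0 clamped on the bin's 3 mm rim, -0.07 shut on nothing, 0.8 at the stop with the tails squeezed fully together. Lip gap about 3 mm + 76 mm x sin(half the value): 18 mm at 0.4, 33 mm at 0.8. Squeezing at the tail tops takes about 5 N to begin, 12 N at the stop.
- clip_tail (a point): Middle of the top of the -x tail (finger plate) of the large clip, 35 mm above the pivot while parked. The two tails, 44 mm wide along y and 3 mm thick, splay in a V: parked, their tops are 46 mm apart over the outer faces. Squeezed fully they stand parallel, 15 mm over the outer faces, tops 41 mm above the pivot.
- clip_lip_near (a point): Middle of the lower inner edge of the clip's -x jaw (nearer the robot while parked), 40 mm below the pivot while parked, 36 mm below it with the clip fully open.
- clip_lip_far (a point): The same point on the clip's +x jaw.
- bin: White open plastic bin, fixed, 170 mm (x) by 300 mm (y) by 100 mm high, walls 3 mm, with three stacks of lids inside (40 mm high). Origin: centre of its underside; its -x long side faces the robot. Bin and carton may change sides.
- bin_rim (a point): Middle of the top edge of the bin's long side nearest the robot, centre of the 3 mm wall, 100 mm above the table. Axes as the bin: y along the rim, z up. The two clips sit on this rim, 45 to 80 mm either side of this point, one on each side.
- carton: Open brown cardboard carton, fixed, 200 mm (x) by 300 mm (y) by 125 mm high, walls 5 mm, packed with eight clear tubs of round biscuits whose tops are 42 mm below the edge. Origin: centre of its underside; its -x long side faces the robot.
- carton_edge (a point): Middle of the top edge of the carton's long side nearest the robot, centre of the 5 mm wall, 125 mm above the table: where the clip is to be held. Axes as the carton: x across the edge into the carton, y along the edge, z up.
- small_clip: A smaller clip of the same kind (45 mm wide, pivot to tail tops 22 mm), clamped on the same rim 90 to 160 mm from the large one; leave it alone. Origin: middle of its pivot.
- spare_tub: Loose clear lidded tub of biscuits, 67 mm across, 78 mm high, standing on the robot's side of the carton; leave it alone. Origin: centre of its base.
- lid_stack: Loose stack of white tub lids, 76 mm across, 30 mm high, on the table on the robot's side of the bin; leave it alone. Origin: centre of its base.
There are look-alikes about, which are no part of the job. Leave any green look-alike of the clip alone.

How it is judged:
By the outcome, as a careful person would: the job done as asked, in the order asked, and still so for the second after the job is handed in, while the arm keeps its last pose, push and grip.
It also fails if it takes over 38 s, if anything falls off the work surface, if the arm or the gripper's body presses on something with over 40 N, if the wrist force passes 120 N, or if a joint passes its speed limit or range.

### The arm

A 6-joint arm with a two-finger parallel gripper is mounted at the origin on the work surface. World frame = base frame: x ahead of the robot, y to its left, z up, the work surface at z = 0. Lengths are in m, angles in rad, forces in N, time in s.
With the tool pointing down it reaches from about 0.35 to 0.975 m from the base axis. Payload 4.9 kg.
Tool frame: the origin (TCP) lies at the very end of the fingers, on their centre line; the grasp point (between the pads) lies 19 mm behind it (ctrl.grip_point_offset is the distance from the TCP to the grasp point, in m); z points along the fingers, y is the line along which they close (so a half turn about z gives the same grasp; the last joint's range is limited). The gripper opens to 85 mm and grips with 20 to 120 N. Pads are 22 mm wide; open, the fingers measure 114 mm over their backs; the gripper's body (76 mm by 85 mm) begins 54 mm behind the grasp point. The pads swing forward as they close: fully open they stand 13 mm farther back than shut.
Start: joints at [-1.252, 0.053, 1.613, -0, 1.476, -0.119], TCP at [0.265, -0.566, 0.231] pointing down, gripper open.
Joint ranges: [-3.01, 3.01], [-1.01, 2.22], [0.06, 2.58], [-1.02, 4.17], [0.09, 2.62], [-3.14, 3.14]. Speed limits (rad/s): [2.57, 2.57, 3.14, 3.14, 3.14, 3.14].

### API

Orientations are given as a rotation vector (axis times angle).
In Python, from station import ctrl gives the robot as it stands.
- The arm moves only by the tool send_rows, never from a script. Its argument "rows" is a list of rows, each a list of 3 entries, a list of its own where there are three numbers: the finger opening in cm, from 0 to 8.54, then the shift along the tool's x, y, z in cm, then the turn about the tool's z in degrees. A call has 1 to 10 rows; each row shifts and turns the commanded pose from where the row before left it, along the tool's axes as they then stand; what a row does not reach is not made up. A row lasts 1/8 s, in which the tool goes at most 62.5 mm and 10.7 degrees, less where a joint would pass 70% of its speed; a pose out of reach is approached as far as the arm can. A call with a gripper value outside its range is refused whole. The fingers move at their own pace and stop on an object; "newtons" is the grip in N (left out, the last holds). Time passes only in rows, so rows that do not move let the fingers close. It gives the time, the measured TCP pose, the force, the opening and the grip force at its end, in the units of the state.
- ctrl.get_obs(): the state, without advancing time (a new reading comes with each control period).
- ctrl.get_image(name): name is "scene" or "top" or "wrist"; returns a dict with "frame" (384x512x3 uint8, red, green, blue), "range_z" (384x512 float32, m along the optical axis (not along the pixel's ray), 0 where there is no reading), "fx", "fy", "cx", "cy" (pixels), "k1" (the pictures are not rectified: a ray, as slopes to the right and down, at radius r is drawn at 1 + k1 r^2 times it, then the intrinsics apply), "cam_to_world" (4x4, takes a point from camera to world coordinates). Camera axes: x right, y down, z forward; pixel columns grow to the right and rows downward; lengths in m; the calibration is good to about 2 mm. A picture is of the moment at which its call begins.
- ctrl.finish_job(): hands the job in; it is judged then, once.
The state is a dict: "t": time; "q": joint angles; "dq": joint speeds; "effort": joint torques, N m; "tool_pos": TCP position; "tool_rot": TCP orientation; "contact_force": force on the tool from outside, world axes, zero at the start; "wrist_torque": the same for the moment, N m; "opening": finger opening in m; "grip_force": force on a finger pad.
Only numpy, scipy, OpenCV 4.12 (cv2) and the standard library are available. Lean on these libraries where they do the work, as an engineer would, in place of code of your own. Each camera call takes 0.05 s, during which the arm holds its last target. There are 200 camera calls.

## Working session

There is one attempt and no reset: what is moved stays moved. The work goes in short steps, Python scripts to look and compute and a tool call to move; the robot and the scene stay as the last step left them, time stands still between calls to the robot, and variables do not carry over. Pictures are saved under pics/ and viewed, at most 10 in all, crops included, and the job is handed in when it is done.

Besides the shell and the picture viewer there is one more tool, called after "Request:" as a command line: name --argument value ..., lists and objects as JSON in quotes. send_rows: Moves the arm, as the interface text tells. Its arguments: {"type":"object","properties":{"rows":{"type":"array","items":{"type":"array"}},"newtons":{"type":"number"}},"required":["rows"]}

```bash
mkdir -p pics; ls; cat > h.py <<'E'
import numpy as np,cv2
from station import ctrl
from scipy.spatial.transform import Rotation as R
def snap(n):
    im=ctrl.get_image(n); np.savez('pics/'+n+'.npz',**im); return im
def load(n): return dict(np.load('pics/'+n+'.npz'))
def cloud(im):
    h,w=im['range_z'].shape
    u,v=np.meshgrid(np.arange(w),np.arange(h))
    K=np.array([[im['fx'],0,im['cx']],[0,im['fy'],im['cy']],[0,0,1]],float)
    p=cv2.undistortPoints(np.stack([u,v],-1).reshape(-1,1,2).astype(np.float64),K,np.array([float(im['k1']),0,0,0])).reshape(h,w,2)
    z=im['range_z'][...,None]
    P=np.concatenate([p*z,z],-1)@im['cam_to_world'][:3,:3].T+im['cam_to_world'][:3,3]
    P[im['range_z']==0]=np.nan
    return P
E
python3 - <<'E'
from h import *
a=snap('scene');b=snap('top')
for n,i in(('s',a),('t',b)): cv2.imwrite(f'pics/{n}0.png',cv2.resize(i['frame'][...,::-1],(800,600)))
o=ctrl.get_obs();print({k:np.round(v,3) for k,v in o.items()});print(np.round(R.from_rotvec(o['tool_rot']).as_matrix(),3))
E
```

```text
pics
{'t': np.float64(0.1), 'q': array([-1.252,  0.053,  1.614,  0.   ,  1.476, -0.119]), 'dq': array([ 0.   , -0.002, -0.003,  0.001,  0.001,  0.001]), 'effort': array([ 0.0000e+00, -3.9490e+01, -3.7137e+01, -0.0000e+00,  4.0000e-03,
       -0.0000e+00]), 'tool_pos': array([ 0.265, -0.566,  0.23 ]), 'tool_rot': array([-3.065, -0.682,  0.   ]), 'contact_force': array([-0.785,  0.844, -0.179]), 'wrist_torque': array([ 0.022, -0.038, -0.017]), 'grip_force': np.float64(0.0), 'opening': np.float64(0.086)}
[[ 0.906  0.424 -0.001]
 [ 0.424 -0.906  0.002]
 [ 0.    -0.002 -1.   ]]
```

View pics/s0.png

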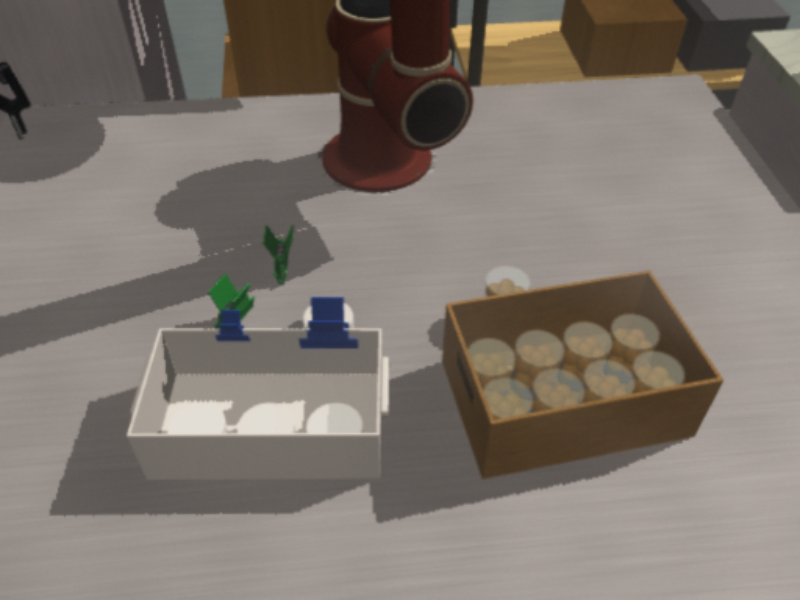

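View pics/t0.png

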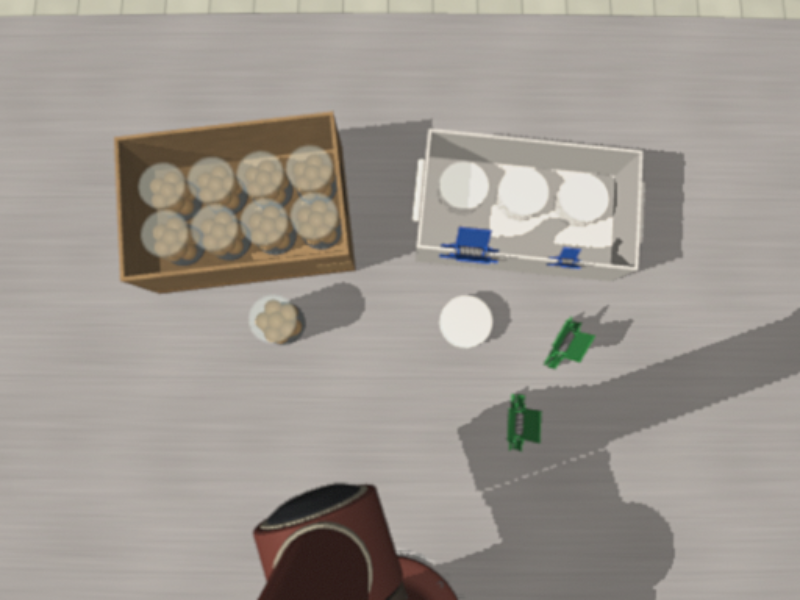

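The scene view shows the white bin on the left with the big blue clip at (328,322), and the carton on the right. In the top view the big clip is at (472,245), the bin's near rim runs from (418,247) to (637,268), and the carton's near edge from (122,280) to (352,265). The tub is at (275,320) and the lids at (466,321).

```bash
python3 - <<'E'
from h import *
for n in('top','scene'):
    im=load(n);P=cloud(im);f=im['frame'].astype(int);r,g,b=f[...,0],f[...,1],f[...,2]
    x,y,z=P[...,0],P[...,1],P[...,2]
    blue=(b>r+40)&(b>g+30)&(x>.3)
    for lo,hi in((.09,.105),(.105,.12),(.12,.13),(.13,.15)):
        for nm,s in(('big',1),('small',-1)):
            pass
    k,l,st,c=cv2.connectedComponentsWithStats(blue.astype(np.uint8))
    for i in range(1,k):
        if st[i,4]<30: continue
        m=(l==i)&np.isfinite(z); print(n,'blue',st[i],'med',np.nanmedian(P[m],0).round(3),'zmax',np.nanpercentile(z[m],97).round(3))
        Q=P[m]
        for lo in np.arange(.06,.15,.01):
            q=Q[(Q[:,2]>=lo)&(Q[:,2]<lo+.01)]
            if len(q)>4: print('  z',lo.round(2),len(q),q.min(0).round(3),q.max(0).round(3),q.mean(0).round(3))
    # rectangles of rims
    for nm,lo,hi,m in(('bin',.094,.106,(r>120)&(abs(r-b)<60)&~blue),('carton',.119,.131,(r>b+25))):
        m=m&(z>lo)&(z<hi)&(x>.3)
        k,l,st,c=cv2.connectedComponentsWithStats(cv2.dilate(m.astype(np.uint8),np.ones((7,7))))
        i=1+st[1:,4].argmax();m&=l==i
        q=P[m][:,:2].astype(np.float32);rc=cv2.minAreaRect(q);print(n,nm,len(q),'z',np.median(z[m]).round(4),rc,cv2.boxPoints(rc).round(3).tolist())
E
```

```text
top blue [282 145  37  24 401] med [ 0.537 -0.108  0.123] zmax 0.142
  z 0.08 21 [ 0.517 -0.147  0.082] [ 0.539 -0.07   0.09 ] [ 0.53  -0.105  0.088]
  z 0.09 23 [ 0.516 -0.143  0.09 ] [ 0.54 -0.07  0.1 ] [ 0.528 -0.097  0.093]
  z 0.1 48 [ 0.518 -0.137  0.101] [ 0.538 -0.082  0.109] [ 0.532 -0.107  0.106]
  z 0.11 82 [ 0.517 -0.131  0.11 ] [ 0.541 -0.089  0.12 ] [ 0.535 -0.109  0.114]
  z 0.12 75 [ 0.514 -0.131  0.12 ] [ 0.546 -0.086  0.13 ] [ 0.54  -0.109  0.125]
  z 0.13 91 [ 0.507 -0.13   0.13 ] [ 0.552 -0.087  0.14 ] [ 0.537 -0.109  0.135]
  z 0.14 52 [ 0.504 -0.129  0.14 ] [ 0.551 -0.086  0.144] [ 0.524 -0.11   0.142]
top blue [351 158  21  14 135] med [ 0.52  -0.237  0.114] zmax 0.126
  z 0.09 10 [ 0.51  -0.257  0.091] [ 0.52  -0.217  0.099] [ 0.513 -0.23   0.095]
  z 0.1 38 [ 0.512 -0.253  0.101] [ 0.522 -0.223  0.109] [ 0.518 -0.238  0.106]
  z 0.11 43 [ 0.505 -0.25   0.111] [ 0.526 -0.225  0.12 ] [ 0.52  -0.237  0.115]
  z 0.12 41 [ 0.501 -0.25   0.12 ] [ 0.529 -0.225  0.127] [ 0.517 -0.238  0.124]
top bin 849 z 0.0997 ((0.6025416851043701, -0.19782501459121704), (0.3076693
[... 1312 characters left out ...]
  0.115]
  z 0.12 50 [ 0.499 -0.245  0.12 ] [ 0.529 -0.224  0.127] [ 0.513 -0.235  0.123]
scene bin 894 z 0.0997 ((0.5998842716217041, -0.19045871496200562), (0.31371477246284485, 0.17940594255924225), 84.56922912597656) [[0.4959999918937683, -0.33799999952316284], [0.6740000247955322, -0.35499998927116394], [0.7039999961853027, -0.0430000014603138], [0.5249999761581421, -0.026000000536441803]]
scene carton 1690 z 0.1248 ((0.5987738966941833, 0.2176513522863388), (0.20459237694740295, 0.3023955225944519), 7.056405544281006) [[0.4790000021457672, 0.35499998927116394], [0.515999972820282, 0.054999999701976776], [0.718999981880188, 0.07999999821186066], [0.6819999814033508, 0.3799999952316284]]
```

Request:
send_rows --rows '[[8.54, [4.8, -3.4, 0], 0], [8.54, [4.8, -3.4, 0], 0], [8.54, [4.8, -3.4, 0], 0], [8.54, [4.8, -3.4, 0], 0], [8.54, [4.8, -3.4, 0], 0], [8.54, [4.8, -3.4, 0], 0], [8.54, [4.8, -3.4, 0], 0], [8.54, [4.8, -3.4, 0], 0], [8.54, [4.8, -3.1, 0], 0], [8.54, [0, 0, 0], -10]]' --newtons 40

```text
t: 1.35
tool_pos: [0.5287, -0.105, 0.2307]
tool_rot: [-2.99, -0.962, 0.001]
contact_force: [0.4, -1.2, 0.3]
opening: 0.0851
grip_force: 0.0
```

Request:
send_rows --rows '[[8.54, [0, 0, 0], -10], [8.54, [0, 0, 0], -10], [8.54, [0, 0, 0], -10], [8.54, [0, 0, 0], -10], [8.54, [0, 0, 0], -9], [8.54, [0, 0, 0], 0]]'

```text
t: 2.1
tool_pos: [0.5275, -0.1084, 0.2308]
tool_rot: [-2.335, -2.101, 0.001]
contact_force: [-0.3, -0.1, -0.3]
opening: 0.0853
grip_force: 0.0
```

```bash
python3 - <<'E'
from h import *
im=snap('wrist');o=ctrl.get_obs();print(o['t'],o['tool_pos'].round(4));M=R.from_rotvec(o['tool_rot']).as_matrix();print(M.round(3),np.degrees(np.arctan2(M[1,1],M[0,1])))
cv2.imwrite('pics/w1.png',cv2.resize(im['frame'][...,::-1],(800,600)))
P=cloud(im);f=im['frame'].astype(int);r,g,b=f[...,0],f[...,1],f[...,2];z=P[...,2]
blue=(b>r+40)&(b>g+30)
Q=P[blue&np.isfinite(z)]
for lo in np.arange(.06,.15,.01):
    q=Q[(Q[:,2]>=lo)&(Q[:,2]<lo+.01)]
    if len(q)>9: print(lo.round(2),len(q),np.percentile(q,2,0).round(4),np.percentile(q,98,0).round(4))
m=(z>.09)&(z<.105)&(abs(r-b)<50)&~blue&(r>100)
q=P[m][:,:2]; print('rim',len(q),q.min(0),q.max(0))
# near rim line fit
for y in np.arange(-.3,0,.02):
    s=q[(abs(q[:,1]-y)<.01)&(q[:,0]<.56)]
    if len(s): print(y.round(2),len(s),np.median(s[:,0]).round(4),s[:,0].min().round(4),s[:,0].max().round(4))
E
```

```text
2.15 [ 0.5275 -0.1084  0.2309]
[[ 0.106  0.994 -0.001]
 [ 0.994 -0.106  0.   ]
 [ 0.    -0.001 -1.   ]] -6.0709296522012925
0.07 179 [ 0.5197 -0.1456  0.072 ] [ 0.535  -0.0673  0.0798]
0.08 222 [ 0.5118 -0.2321  0.0804] [ 0.539  -0.0673  0.0899]
0.09 144 [ 0.5102 -0.2247  0.0901] [ 0.5394 -0.0693  0.0994]
0.1 513 [ 0.5087 -0.2478  0.1015] [ 0.5366 -0.0803  0.1099]
0.11 778 [ 0.5049 -0.2458  0.1102] [ 0.539  -0.086   0.1198]
0.12 718 [ 0.5014 -0.2459  0.1202] [ 0.5433 -0.0858  0.1297]
0.13 641 [ 0.5068 -0.1277  0.1303] [ 0.5483 -0.0845  0.1399]
0.14 385 [ 0.5035 -0.1292  0.1401] [ 0.5507 -0.0848  0.1425]
rim 4251 [ 0.50536772 -0.34271746] [ 0.70193484 -0.03000909]
-0.3 29 0.5077 0.5062 0.5091
-0.28 45 0.5093 0.5072 0.5114
-0.26 36 0.5112 0.5095 0.513
-0.24 4 0.5161 0.5119 0.5166
-0.22 43 0.5156 0.5109 0.5175
-0.2 52 0.5178 0.5158 0.5198
-0.18 54 0.5199 0.5178 0.5219
-0.16 55 0.522 0.5201 0.5239
-0.14 61 0.5237 0.5217 0.5304
-0.08 61 0.5297 0.5195 0.5315
-0.06 71 0.5318 0.5298 0.5337
-0.04 168 0.5419 0.5319 0.5595
```

View pics/w1.png

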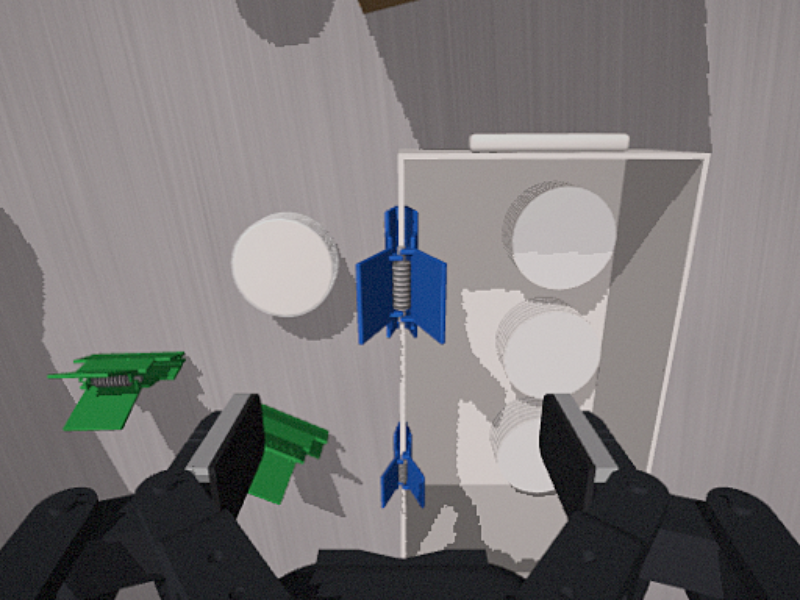

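The wrist view shows the clip at (402,290) between the fingers and straddling the rim line (x≈402), with the pads symmetric and nothing in the way. I'll descend and check.

Request:
send_rows --rows '[[8.54, [0.15, 0, 3], 0], [8.54, [0, 0, 3.5], 0], [8.54, [0, 0, 3], 0], [8.54, [0, 0, 2], 0], [8.54, [0, 0, 0], 0], [8.54, [0, 0, 0], 0]]' --newtons 40

```text
t: 2.9
tool_pos: [0.5288, -0.1073, 0.1176]
tool_rot: [2.332, 2.102, 0.002]
contact_force: [0.2, 0.6, 0.7]
opening: 0.0854
grip_force: 0.0
```

Request:
send_rows --rows '[[5, [0, 0, 0], 0], [4, [0, 0, 0], 0], [3, [0, 0, 0], 0], [2, [0, 0, 0], 0], [1, [0, 0, 0], 0], [0.5, [0, 0, 0], 0], [0.5, [0, 0, 0], 0], [0.5, [0, 0, 0], 0]]' --newtons 40

```text
t: 3.9
tool_pos: [0.532, -0.1081, 0.1211]
tool_rot: [2.326, 2.097, 0.009]
contact_force: [3.0, 0.3, 9.1]
opening: 0.0139
grip_force: 44.5
```

```bash
python3 - <<'E'
from h import *
im=snap('wrist');s=snap('scene')
a=cv2.resize(im['frame'][...,::-1],(400,300));b=cv2.resize(s['frame'][150:270,110:270,::-1],(400,300))
cv2.imwrite('pics/w2.png',cv2.resize(np.hstack([a,b]),(800,300)))
E
```

```text
(no output)
```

View pics/w2.png

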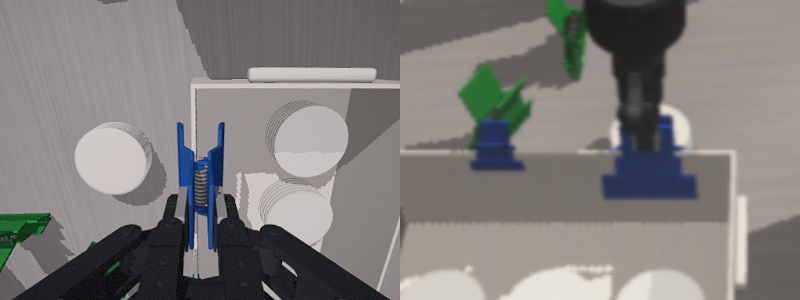

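The wrist half shows the clip squeezed, with its jaws at (180..225,125) gaping either side of the rim line (193). The lids and the small clip have not moved. I'll lift it clear.

Request:
send_rows --rows '[[0.5, [0, 0, -0.5], 0], [0.5, [0, 0, -1], 0], [0.5, [0, 0, -2], 0], [0.5, [0, 0, -3], 0], [0.5, [0, 0, -3], 0], [0.5, [0, 0, -2], 0], [0.5, [0, 0, 0], 0], [0.5, [0, 0, 0], 0]]'

```text
t: 5.0
tool_pos: [0.5273, -0.1068, 0.23]
tool_rot: [-2.332, -2.103, 0.002]
contact_force: [0.9, 0.3, 0.2]
opening: 0.0137
grip_force: 43.6
```

```bash
cat > m.py <<'E'
from h import *
import sys
s=snap('scene');t=snap('top');w=snap('wrist')
o=ctrl.get_obs();M=R.from_rotvec(o['tool_rot']).as_matrix();print(o['t'],o['tool_pos'].round(4),o['opening'],o['grip_force'],o['contact_force'].round(1),'yaw',np.degrees(np.arctan2(M[1,1],M[0,1])).round(2));print(M.round(3))
for n,i in(('wrist',w),('scene',s),('top',t)):
    P=cloud(i);f=i['frame'].astype(int);r,g,b=f[...,0],f[...,1],f[...,2]
    bl=((b>r+40)&(b>g+30)).astype(np.uint8)
    k,l,st,c=cv2.connectedComponentsWithStats(bl)
    for j in range(1,k):
        if st[j,4]<25: continue
        q=P[(l==j)&np.isfinite(P[...,2])]
        L=(q-o['tool_pos'])@M*1000
        print(n,st[j],'world',np.percentile(q,[2,98],0).round(3).tolist())
        if abs(np.median(L,0)[:2]).max()<60:
            print('   tool mm',np.percentile(L,[2,50,98],0).round(1).tolist())
            for a in range(-15,60,6):
                z=L[(L[:,2]>=a)&(L[:,2]<a+6)]
                if len(z)>4: print('    ',a,len(z),np.percentile(z,[3,97],0).round(1).tolist())
a=cv2.resize(w['frame'][...,::-1],(533,400));p=(o['tool_pos']-s['cam_to_world'][:3,3])@s['cam_to_world'][:3,:3]
u=int(s['fx']*p[0]/p[2]+s['cx']);v=int(s['fy']*p[1]/p[2]+s['cy'])
y0=max(0,min(384-80,v-30));x0=max(0,u-27)
b=cv2.resize(s['frame'][y0:y0+80,x0:x0+53,::-1],(267,400))
cv2.imwrite(sys.argv[1],np.hstack([a,b]))
E
python3 m.py pics/w3.png
```

```text
5.15 [ 0.5271 -0.1067  0.2296] 0.013854550857611406 43.55488836765289 [ 0.7  0.3 -0.8] yaw -5.92
[[ 0.103  0.995 -0.003]
 [ 0.995 -0.103  0.001]
 [ 0.001 -0.003 -1.   ]]
wrist [ 226  156   61  172 4543] world [[0.506, -0.245, 0.094], [0.546, -0.068, 0.254]]
   tool mm [[-138.5, -18.4, -24.1], [12.4, 0.0, 17.9], [39.6, 17.6, 135.7]]
     -15 114 [[5.2, -7.1, -14.7], [21.9, 7.6, -9.2]]
     -9 86 [[-14.5, -7.2, -8.8], [22.1, 7.2, -3.2]]
     -3 116 [[-10.1, -7.0, -2.7], [22.2, 6.8, 2.9]]
     3 89 [[6.2, -7.3, 3.2], [22.2, 6.7, 8.8]]
     9 436 [[-20.3, -7.3, 10.1], [27.3, 7.0, 14.8]]
     15 501 [[-18.9, -11.1, 15.2], [27.8, 10.4, 20.9]]
     21 546 [[-1.6, -14.7, 21.3], [27.9, 13.8, 26.7]]
     27 460 [[-2.8, -16.3, 27.1], [39.8, 15.5, 32.0]]
     33 120 [[-7.6, -17.6, 33.1], [40.2, 16.6, 38.8]]
     39 120 [[-9.5, -18.5, 39.4], [40.2, 17.4, 44.8]]
     45 114 [[-15.5, -19.6, 45.1], [40.3, 18.5, 51.0]]
     51 97 [[-15.6, -20.1, 51.1], [40.0, 18.9, 53.2]]
scene [187 155  41  37 706] world [[0.511, -0.142, 0.179], [0.547, -0.073, 0.253]]
   tool mm [[-34.3, -14.7, -23.4], [1.3, 13.0, 
[... 587 characters left out ...]
 19.4, 50.8]]
     51 6 [[-31.3, 15.8, 51.3], [36.1, 17.1, 52.6]]
scene [141 198  17  17 155] world [[0.5, -0.247, 0.094], [0.529, -0.222, 0.127]]
top [285 137  20  18 159] world [[0.45, -0.101, 0.183], [0.546, -0.057, 0.516]]
   tool mm [[5.2, -82.7, -286.2], [17.6, 0.9, 6.7], [42.1, 15.8, 47.0]]
     -15 12 [[10.9, -6.7, -14.4], [19.7, 7.0, -9.5]]
     -9 14 [[10.0, -6.7, -8.7], [20.0, 6.1, -3.1]]
     -3 9 [[10.1, -6.7, -2.6], [19.0, 5.8, 2.8]]
     3 15 [[9.9, -6.6, 3.2], [20.2, 6.9, 8.7]]
     9 14 [[10.6, -6.4, 9.6], [24.9, 7.7, 14.8]]
     15 32 [[6.4, -9.3, 15.4], [26.1, 9.1, 20.0]]
     27 10 [[27.4, 13.5, 27.2], [37.9, 15.4, 31.7]]
     39 6 [[26.3, 14.6, 40.5], [37.6, 15.7, 43.7]]
```

View pics/w3.png

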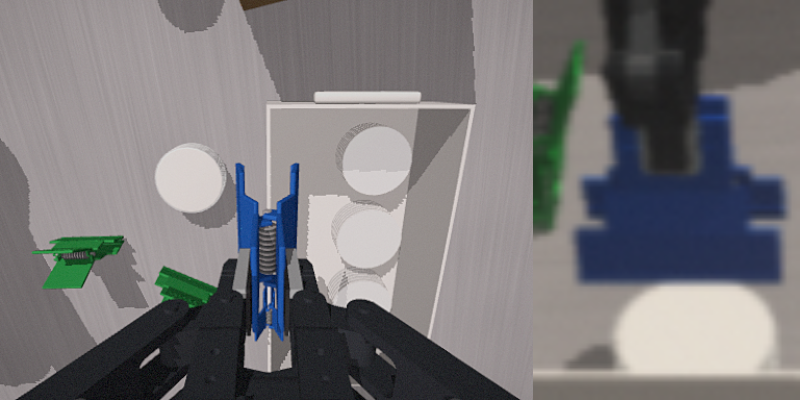

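The clip is held centred and level, jaws gaping at about ±16 mm, with its lips 53 mm beyond the TCP. I'll carry it above the carton edge next.

Request:
send_rows --rows '[[0.5, [2, -0.4, 0], 0], [0.5, [3.8, -0.75, 0], 0], [0.5, [4.5, -0.8, 0], 0], [0.5, [4.5, -0.8, 0], 0], [0.5, [4.5, -0.8, 0], 0], [0.5, [4.5, -0.8, 0], -3], [0.5, [3.8, -0.75, 0], -5], [0.5, [2.5, -0.2, 0], -5], [0.5, [0, 0, 0], 0], [0.5, [0, 0, 0], 0]]'

```text
t: 6.4
tool_pos: [0.5003, 0.1974, 0.231]
tool_rot: [-2.08, -2.354, 0.001]
contact_force: [1.0, -1.2, -0.5]
opening: 0.0135
grip_force: 43.6
```

```bash
python3 m.py pics/w4.png | grep -v '^top\|^scene' | head -24; python3 - <<'E'
from h import *
o=ctrl.get_obs();M=R.from_rotvec(o['tool_rot']).as_matrix()
for n in('wrist','top','scene'):
    i=load(n);P=cloud(i);f=i['frame'].astype(int);r,b=f[...,0],f[...,2];z=P[...,2]
    m=(z>.12)&(z<.13)&(r>b+15)&(P[...,1]>.03)
    q=P[m][:,:2]
    if len(q)<50: continue
    e=(q[:,0]-.123*(q[:,1]-.204)); s=q[abs(e-.501)<.015]
    for it in range(3):
        p=np.polyfit(s[:,1],s[:,0],1); s=q[abs(q[:,0]-np.polyval(p,q[:,1]))<.0045]
    print(n,len(s),'yaw',np.degrees(np.arctan(p[0])).round(2),'x at .204',np.polyval(p,.204).round(4),'y ends',s[:,1].min().round(4),s[:,1].max().round(4))
E
```

```text
6.55 [0.5008 0.1968 0.2312] 0.013628142718829164 43.55622947216034 [-1.   0.3 -0.3] yaw 6.99
[[-0.122  0.993 -0.   ]
 [ 0.993  0.122 -0.   ]
 [-0.    -0.    -1.   ]]
wrist [ 226  156   61  164 4065] world [[0.479, 0.178, 0.18], [0.517, 0.236, 0.255]]
   tool mm [[-19.2, -19.2, -24.2], [15.5, 0.0, 14.7], [39.9, 17.6, 51.4]]
     -15 121 [[5.8, -7.2, -14.9], [22.0, 8.0, -9.3]]
     -9 95 [[-16.4, -7.1, -8.7], [22.0, 7.1, -3.1]]
     -3 124 [[-9.3, -7.3, -2.9], [22.1, 6.7, 2.8]]
     3 95 [[6.1, -7.1, 3.1], [22.1, 6.7, 8.6]]
     9 440 [[-20.1, -7.5, 9.7], [27.3, 6.8, 14.9]]
     15 508 [[-18.7, -11.2, 15.2], [27.8, 10.5, 20.8]]
     21 551 [[-1.7, -14.8, 21.2], [28.0, 13.9, 26.9]]
     27 455 [[-3.1, -16.3, 27.1], [39.9, 15.6, 32.4]]
     33 117 [[-7.7, -17.5, 33.3], [40.1, 16.6, 38.7]]
     39 122 [[-9.2, -18.5, 39.2], [40.2, 17.4, 44.8]]
     45 113 [[-15.0, -19.6, 45.1], [40.3, 18.5, 51.0]]
     51 103 [[-14.3, -20.1, 51.1], [39.9, 18.9, 53.0]]
   tool mm [[-15.6, 9.7, 20.4], [5.5, 13.7, 26.3], [23.5, 16.3, 29.8]]
     21 30 [[-9.1, 9.6, 22.3], [23.6, 16.5, 26.7]]
     27 21 [[-16.2, 11.4, 27.1], [22.2, 15.4, 30.1]]
   tool mm [[-38.4, -19.3, -23.7], [-15.7, -10.3, 23.3], [11.2, 14.6, 52.6]]
     -15 20 [[-21.7, -20.0, -14.5], [-3.3, 5.4, -9.8]]
     -9 21 [[-22.8, -11.0, -8.5], [-1.2, 5.3, -3.5]]
wrist 1518 yaw -6.99 x at .204 0.502 y ends 0.0561 0.3369
top 163 yaw -3.91 x at .204 0.5062 y ends 0.0544 0.3536
scene 98 yaw 2.82 x at .204 0.5034 y ends 0.1634 0.3562
```

View pics/w4.png

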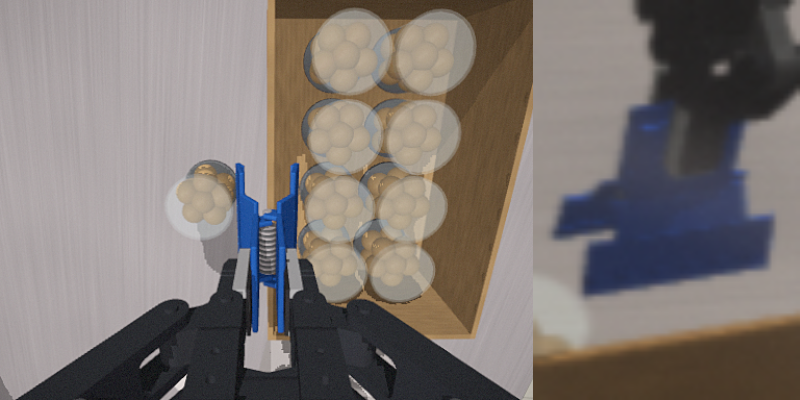

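The wrist view shows the card edge running at x≈270 between the jaws at (240) and (297). The yaw matches at 7°. It needs +7 mm along the edge, +2.6 mm across it, and 73 mm down.

Request:
send_rows --rows '[[0.5, [0.7, 0.26, 0], 0], [0.5, [0, 0, 1.5], 0], [0.5, [0, 0, 1.5], 0], [0.5, [0, 0, 0], 0], [0.5, [0, 0, 1.2], 0], [0.5, [0, 0, 1.2], 0], [0.5, [0, 0, 1.0], 0], [0.5, [0, 0, 0.9], 0], [0.5, [0, 0, 0], 0], [0.5, [0, 0, 0], 0]]'

```text
t: 7.8
tool_pos: [0.5027, 0.2048, 0.1587]
tool_rot: [2.08, 2.354, 0.001]
contact_force: [-0.5, -0.1, -0.9]
opening: 0.0137
grip_force: 43.6
```

```bash
python3 m.py pics/w5.png | grep -v '^top' | head -32; python3 - <<'E'
from h import *
i=load('wrist');P=cloud(i);f=i['frame'].astype(int);r,b=f[...,0],f[...,2];z=P[...,2]
m=(z>.118)&(z<.132)&(r>b+15)&(P[...,1]>.03);q=P[m][:,:2]
s=q[abs(q[:,0]+.122*(q[:,1]-.204)-.502)<.008]
for it in range(3):
    p=np.polyfit(s[:,1],s[:,0],1); s=q[abs(q[:,0]-np.polyval(p,q[:,1]))<.0045]
print(len(s),np.degrees(np.arctan(p[0])),np.polyval(p,.204),s[:,1].min(),s[:,1].max())
E
```

```text
7.95 [0.5028 0.2049 0.159 ] 0.013484592344448217 43.554988503456116 [-0.5  0.2  0.1] yaw 7.08
[[-0.123  0.992  0.001]
 [ 0.992  0.123  0.   ]
 [ 0.     0.001 -1.   ]]
wrist [ 226  156   61  164 4030] world [[0.482, 0.186, 0.108], [0.519, 0.244, 0.183]]
   tool mm [[-19.5, -18.2, -24.2], [15.6, 0.7, 14.5], [39.7, 18.2, 51.1]]
     -15 118 [[5.1, -7.0, -14.7], [22.0, 8.1, -9.5]]
     -9 93 [[-17.3, -7.1, -8.9], [21.9, 7.2, -3.2]]
     -3 117 [[-9.2, -7.1, -2.7], [22.1, 6.6, 2.8]]
     3 92 [[4.7, -7.1, 3.2], [22.0, 6.8, 8.8]]
     9 440 [[-20.2, -7.4, 9.9], [26.8, 7.0, 14.9]]
     15 500 [[-18.9, -11.1, 15.1], [27.8, 10.5, 20.8]]
     21 559 [[-1.7, -14.7, 21.1], [27.9, 13.9, 26.8]]
     27 453 [[-3.1, -16.2, 27.2], [39.8, 15.7, 32.4]]
     33 118 [[-7.1, -17.4, 33.2], [40.1, 16.7, 38.9]]
     39 122 [[-9.5, -18.4, 39.2], [40.2, 17.5, 44.9]]
     45 106 [[-16.0, -19.4, 45.1], [40.3, 18.5, 50.9]]
     51 83 [[-14.9, -19.8, 51.0], [39.2, 19.1, 52.9]]
scene [338 175  35  24 409] world [[0.507, 0.173, 0.108], [0.525, 0.241, 0.146]]
   tool mm [[-34.1, 5.7, 13.3], [-1.3, 15.1, 30.5], [35.1, 19.4, 51.4]]
     9 17 [[-26.0, 5.3, 11.1], [25.4, 11.5, 15.0]]
     15 63 [[-22.8, 5.6, 15.5], [24.6, 12.1, 20.5]]
     21 77 [[-24.0, 7.9, 21.1], [26.4, 15.6, 26.6]]
     27 76 [[-28.9, 9.4, 27.2], [36.7, 17.5, 32.8]]
     33 49 [[-35.0, 14.0, 33.1], [24.2, 19.4, 38.8]]
     39 55 [[-34.5, 14.7, 39.5], [29.3, 19.9, 44.5]]
     45 51 [[-34.7, 15.2, 45.2], [34.5, 19.4, 50.7]]
     51 16 [[-30.7, 15.7, 51.1], [36.7, 18.1, 53.2]]
scene [142 199  11   9  85] world [[0.502, -0.245, 0.108], [0.528, -0.225, 0.127]]
scene [141 212  14   3  28] world [[0.517, -0.25, 0.095], [0.522, -0.225, 0.101]]
   tool mm [[-39.2, -19.0, -24.3], [-16.2, -10.1, 23.0], [7.6, 13.6, 51.9]]
     -15 15 [[-22.3, -19.8, -14.5], [-3.9, 5.8, -9.3]]
2410 -6.932484508839032 0.5018206914392908 0.0999287539975715 0.32819038909010967
```

View pics/w5.png

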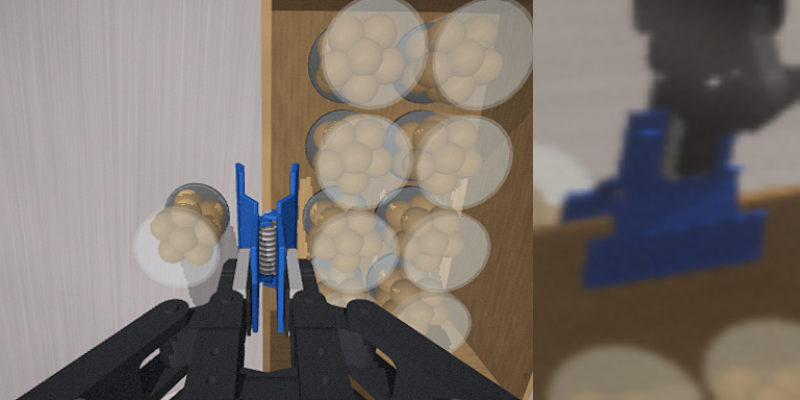

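The card edge (x≈267) lies midway between the jaws (240 and 297), the lips are about 19 mm below the edge, and there is no contact force. The job is ready to hand in.

```bash
python3 -c "
from station import ctrl
print(ctrl.finish_job())"
```

```text
the job is handed in; nothing more can be done
None
```

The large clip is held squeezed wide open, jaws down over the middle of the carton's near edge, with the lips about 19 mm below it and no contact force measured; I handed the job in at about 8 s.

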